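# Clip the last two instrument holders into the covered rack in size order

## Robot

A 6-joint arm with a two-finger parallel gripper is mounted at the origin on the work surface. World frame = base frame: x ahead of the robot, y to its left, z up, the work surface at z = 0. Lengths are in m, angles in rad, forces in N, time in s.
With the tool pointing down it reaches from about 0.3 to 0.875 m from the base axis. Payload 6.4 kg.
Tool frame: the origin (TCP) lies between the finger pads; the fingertips stand ahead of it and the grasp point (between the pads) is the TCP (r.nose_length is the z of the fingertips in the tool frame, in m); z points along the fingers, y is the direction in which the jaws open and shut (so a half turn about z gives the same grasp; the last joint's range is limited). The gripper opens to 85 mm and grips with 20 to 120 N. Pads are 22 mm wide; open, the fingers measure 114 mm over their backs; the gripper's body (76 mm by 85 mm) begins 54 mm behind the grasp point. The pads swing forward as they close: fully open they stand 13 mm farther back than shut.
Start: joints at [1.029, 0.181, 1.607, -0, 1.354, -0.206], TCP at [0.189, 0.543, 0.25] pointing down, gripper open.
Joint ranges: [-2.99, 2.99], [-0.89, 2.07], [0.3, 2.58], [-1.14, 4.28], [0, 2.63], [-3.12, 3.12]. Speed limits (rad/s): [2.57, 2.57, 3.01, 3.14, 3.14, 3.14].

## Interface

Orientations are given as a rotation vector (axis times angle).
In Python, from plant import r, grab_frame, camera_model, order gives the robot as it stands. The module is installed in compiled form; this text tells all that it offers.
- The arm moves only by the shell command python3 -m handwheel 'ROWS' [FORCE]. ROWS is text: rows parted by semicolons, each of 7 numbers parted by spaces: the shift along the tool's x, y, z in m, then the turn, a rotation vector about the tool's x, y, z in degrees, then the closure, from 0 (fully open) to 1 (shut). In form: dx dy dz rx ry rz grip; .... A call has 1 to 10 rows; each row is the pose to reach, as a shift and turn from the pose commanded when the call began, along the tool's axes at that moment; what a row does not reach only later rows make up. A row lasts 1/8 s, in which the tool goes at most 62.5 mm and 10.7 degrees, less where a joint would pass 70% of its speed; a pose out of reach is approached as far as the arm can. A call with a gripper value outside its range is refused whole. The fingers move at their own pace and stop on an object; FORCE is the grip in N (left out, the last holds). Time passes only in rows, so rows that repeat a pose let the fingers close. It gives the time, the measured TCP pose, the force and the opening at its end, in the units of the state.
- r.observe(): the state, without advancing time (a new reading comes with each control period).
- grab_frame(name): name is "scene" or "top" or "wrist"; returns (picture, depth): 384x512x3 uint8, red, green, blue; 384x512 float32, m along the optical axis (not along the pixel's ray), 0 where there is no reading.
- camera_model(name): a dict with "fx", "fy", "cx", "cy" (pixels), "R" (3x3) and "t" (3): a world point X has camera coordinates R X + t. Camera axes: x right, y down, z forward; pixel columns grow to the right and rows downward; lengths in m; the calibration is good to about 2 mm. A picture is of the moment at which its call begins: read the wrist's pose just before it. camera_model takes no time and is no camera call; for the wrist camera it gives the pose at the moment of the call.
- order.finish_job(): hands the job in, once; it reports no verdict.
The state is a dict: "time_s": time; "joint_pos": joint angles; "joint_velocities": joint speeds; "joint_torque": joint torques, N m; "tcp_pos": TCP position; "orientation": TCP orientation; "contact_force": force on the tool from outside, world axes, zero at the start; "wrist_torque": the same for the moment, N m; "opening": opening from 0.0 (shut) to 1.0 (fully open).
Only numpy, scipy, OpenCV 4.12 (cv2) and the standard library are available. Lean on these libraries where they do the work, as an engineer would, in place of code of your own. Each camera call takes 0.05 s, during which the arm holds its last target.

## Task

Pull up the red knob to free the rack's sliding cover and slide the cover fully open. Then click the two loose instrument holders into the two empty stations so that the row of four runs from shortest to longest: lay each across its pair of clips, roughly centred, and press it down until it is fully home. Leave the two holders already in the rack clipped, and do not disturb the other things on the bench.

Things in the scene. Friction and masses are not known exactly. Their poses are not given: they have to be found in the camera images.
- rack: Low fixed aluminium rack, base plate 310 x 360 mm, 8 mm thick. Origin: on the bench under the middle of its four stations, which follow along its y, 58 mm apart; its x points away from the robot. A holder lies along x over two steel clip rails, one sprung clip on each, at x = -29 and +29 mm, 12 mm wide, nothing between them. Guides 24 mm high run along y at x = +-103 mm
- station1 (a point): seat of the shortest holder, the station furthest to the robot's right (rack y = -87 mm): the point where the middle of a fully seated holder's axis lies, 40 mm above the bench. Its axes are the rack's
- station2 (a point): the same for the second station (rack y = -29 mm)
- station3 (a point): the same for the third station (rack y = +29 mm), empty, under the cover at the start. Each clip is a pair of sprung rollers with flared lips, open upward, lips up to 61 mm above the bench. A holder let go in the mouths rests there, axis about 56 mm above the bench; pressed down at its middle with some 10 N it clicks down 16 mm to its seat, axis at 40 mm
- station4 (a point): the same for the fourth station (rack y = +87 mm), empty, under the cover at the start: for the longest holder
- cover (a joint): travel of the amber cover in m: 0 closed over stations 3 and 4, 0.152 fully open (moved along the rack's -y, over stations 1 and 2). 214 mm along x, 118 mm wide, top 73 mm above the bench; slides with about 2 N. Locked at 0 (1.5 mm play) while the plunger's pin is down; past 0.144 the pin drops again and keeps it open
- plunger (a joint): lift of the index plunger in m: 0 down, 0.016 at its upper stop. Above 0.011 its pin is clear and the cover can slide; the spring pulls down with 4 to 8 N
- knob (a point): centre of the plunger's red round knob on a flange at the cover's front (robot) side; moves with cover and plunger. Vertical axis; at rest 60 mm above the bench. Gripping part 24 mm in diameter, 46 to 68 mm above the bench, then a 29 mm rim up to 78 mm. Flange top below it at 36 mm; cover's front wall 35 mm beyond the knob's axis (rack +x). Axes are the rack's
- holder100_mid (a point): centre of the shortest holder, white ends, 100 mm long, clipped in station 1 from the start (shape as holder150)
- holder125_mid (a point): centre of the 125 mm holder, green ends, clipped in station 2 from the start
- holder150_mid (a point): centre of the loose 150 mm holder with blue ends and a blue middle band: a steel bar of 16 mm diameter with 20 x 20 x 12 mm blocks at both ends, about 0.12 kg. It lies flat on the bench to the robot's left of the rack, axis 10 mm above the bench. Its x axis runs along the bar
- holder175_mid (a point): centre of the loose 175 mm holder with orange ends and an orange middle band, otherwise the same, about 0.14 kg
- media_bottle: standing closed bottle, 60 mm diameter, 130 mm tall, not fixed; origin under its base
- dish: covered clear dish, 92 mm diameter, 16 mm tall, loose; origin under its base
- dish_small: covered clear dish, 60 mm diameter, 14 mm tall, loose; origin under its base
- jar: small standing jar, 56 mm diameter, 70 mm tall, loose; origin under its base
- mouse: white computer mouse, 100 x 60 mm, 34 mm tall, loose; origin under its base
Not all that is in view belongs to the job. What is shaped like the part that bears holder125_mid but yellow is not meant.

How it is judged:
By the outcome, as a careful person would: the job done as asked, in the order asked, and still so for the second after the job is handed in, with the robot touching nothing.
It also fails if it takes over 72 s, if anything falls off the work surface, if the arm or the gripper's body presses on something with over 40 N, if the wrist force passes 120 N, or if a joint passes its speed limit or range.

## Working session

There is one attempt and no reset: what is moved stays moved. The work goes in short steps, Python scripts to look and compute and a shell command to move; the robot and the scene stay as the last step left them, time stands still between calls to the robot, and variables do not carry over. Pictures are saved under pics/ and viewed, and the job is handed in when it is done.

```bash
mkdir -p pics; ls; cat > h.py <<'E'
import numpy as np, cv2
from plant import r, grab_frame, camera_model, order
from scipy.spatial.transform import Rotation as Rn
def snap(name,fn):
    m=camera_model(name); im,d=grab_frame(name)
    cv2.imwrite(f'pics/{fn}.png',im[:,:,::-1]); np.savez(f'pics/{fn}.npz',im=im,d=d,**{k:np.array(v) for k,v in m.items()})
    return im,d,m
def load(fn): 
    z=np.load(f'pics/{fn}.npz'); return z['im'],z['d'],z
def ray(m,u,v,z):
    c=-m['R'].T@m['t']; d=m['R'].T@np.array([(u-m['cx'])/m['fx'],(v-m['cy'])/m['fy'],1.])
    return c+d*(z-c[2])/d[2]
def dep(m,u,v,d):
    return m['R'].T@(np.array([(u-m['cx'])/m['fx'],(v-m['cy'])/m['fy'],1.])*d-m['t'])
def cloud(im,d,m):
    v,u=np.mgrid[:384,:512]
    P=np.stack([(u-m['cx'])/m['fx']*d,(v-m['cy'])/m['fy']*d,d],-1)-m['t']
    return P@m['R']
def st():
    s=r.observe(); print(s['time_s'],np.round(s['tcp_pos'],4),np.round(s['orientation'],4),np.round(s['contact_force'],1),round(float(s['opening']),3)); return s
E
python3 - <<'E'
from h import *
s=st();print(r.nose_length)
for n in ['scene','top','wrist']:
    im,d,m=snap(n,n+'0'); c=-m['R'].T@m['t']; print(n,c.round(3),m['fx'])
st();print(Rn.from_rotvec(s['orientation']).as_matrix().round(3))
E
```

```text
pics
0.0 [0.1892 0.5424 0.2494] [-5.2490e-01 -3.0968e+00  2.6000e-03] [ 0.2  0.4 -1.3] 0.999
0.019
scene [ 0.961 -0.604  1.016] 433.6870065470882
top [0.325 0.067 1.528] 448.66560343719414
wrist [0.113 0.569 0.373] 306.16283853741385
0.15 [0.1892 0.5425 0.2496] [-5.2490e-01 -3.0969e+00  2.0000e-03] [-0.2 -0.3 -0.7] 1.0
[[-0.944  0.33  -0.001]
 [ 0.33   0.944 -0.002]
 [ 0.    -0.002 -1.   ]]
```

View pics/top0.png

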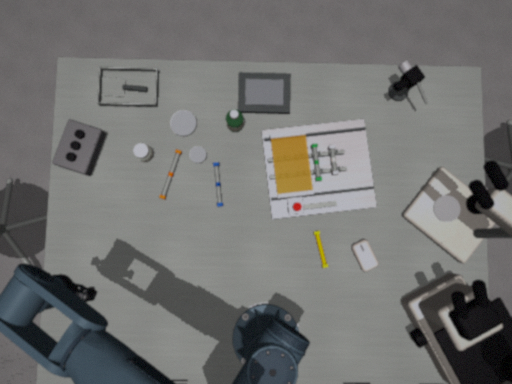

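View pics/scene0.png

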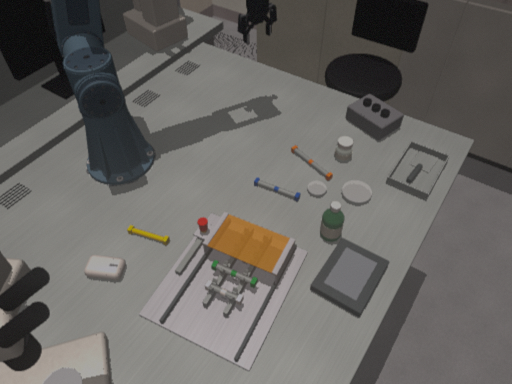

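View pics/wrist0.png

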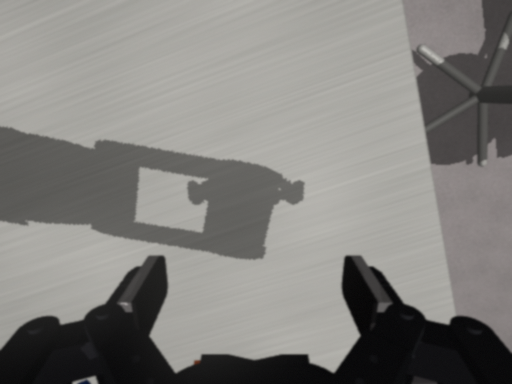

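The top view shows the red knob at (297,207), the amber cover around (291,163), the blue loose holder at (218,185) and the orange one at (171,175). The green and white holders are clipped at (317,162) and (335,160). The yellow decoy lies at (321,250), in front of the rack. The bottle is at (235,119), the dishes at (183,122) and (198,155), and the jar at (143,152).

```bash
cat > meas.py <<'E'
from h import *
def hsv(im): return cv2.cvtColor(im,cv2.COLOR_RGB2HSV)
def comps(im,lo,hi,smin=110,vmin=70,amin=4):
    H=hsv(im); h=H[...,0]; ok=((h>=lo)&(h<=hi)) if lo<=hi else ((h>=lo)|(h<=hi))
    mk=(ok&(H[...,1]>smin)&(H[...,2]>vmin)).astype(np.uint8)
    n,l,s,c=cv2.connectedComponentsWithStats(mk)
    return [(c[i].round(1),int(s[i,4]),l==i) for i in range(1,n) if s[i,4]>=amin]
def tri(ms,uvs):
    A=[];b=[]
    for m,(u,v) in zip(ms,uvs):
        c=-m['R'].T@m['t']; d=m['R'].T@np.array([(u-m['cx'])/m['fx'],(v-m['cy'])/m['fy'],1.]); d/=np.linalg.norm(d)
        M=np.eye(3)-np.outer(d,d); A.append(M); b.append(M@c)
    X=np.linalg.solve(sum(A),sum(b)); 
    return X, max(np.linalg.norm(M@(X)-bb) for M,bb in zip(A,b))
E
python3 - <<'E'
from meas import *
for n in ['top0','scene0']:
    im,d,m=load(n); print(n)
    for nm,lo,hi in [('red',174,3),('orange',5,13),('amber',14,22),('yellow',23,32),('green',50,80),('blue',100,125)]:
        for c,a,mk in comps(im,lo,hi):
            z=0.06 if nm in('red',) else .07 if nm=='amber' else 0.01
            vs=d[mk]; vs=vs[vs>0]
            P=dep(m,c[0],c[1],np.median(vs)) if len(vs) else None
            if a<6000: print(nm,c,a,ray(m,*c,z).round(3)[:2],'dep',None if P is None else P.round(3))
E
python3 - <<'E'
import cv2
im=cv2.imread('pics/top0.png')
cv2.imwrite('pics/top0_crop.png',cv2.resize(im[90:280,120:400],None,fx=2.8,fy=2.8,interpolation=cv2.INTER_CUBIC))
E
```

```text
top0
red [296.7 206.4] 50 [ 0.435 -0.093] dep [ 0.433 -0.091  0.079]
orange [170.5 173.9] 11 [0.54  0.333] dep [0.539 0.332 0.018]
amber [291.2 163.8] 1881 [ 0.574 -0.072] dep [ 0.574 -0.072  0.071]
amber [178.1 151.3] 18 [0.607 0.301] dep [0.617 0.309 0.02 ]
amber [170.  173.5] 6 [0.533 0.325] dep [0.54  0.334 0.018]
amber [162.2 196.4] 20 [0.457 0.347] dep [0.462 0.356 0.021]
yellow [320.5 248.7] 180 [ 0.297 -0.18 ] dep [ 0.298 -0.179  0.018]
green [233.9 121. ] 65 [0.73  0.122] dep [0.707 0.119 0.095]
green [313.8 145.6] 11 [ 0.65  -0.155] dep [ 0.641 -0.149  0.051]
green [316. 162.] 9 [ 0.592 -0.163] dep [ 0.586 -0.157  0.049]
green [318.2 178.2] 13 [ 0.537 -0.171] dep [ 0.531 -0.165  0.05 ]
blue [216. 164.] 15 [0.578 0.18 ] dep [0.576 0.179 0.02 ]
blue [217.5 184. ] 12 [0.509 0.172] dep [0.508 0.172 0.018]
blue [219.5 204. ] 16 [0.441 0.164] dep [0.44  0.163 0.022]
scene0
red [202.3 222.9] 89 [ 0.427 -0.086] dep [ 0.435 -0.094  0.074]
orange [293.9 148. ] 20 [0.459 0.363] dep [0.464 0.355 0.018]
orange [309.9 161.1] 16 [0.535 0.337] dep [0.538 0.331 0.017]
orange [328.4 175.8] 30 [0.617 0.312] dep [0.619 0.306 0.016]
amber [248.8 242.8] 2569 [ 0.576 -0.075] dep [ 0.577 -0.075  0.071]
amber [130.4 231.8] 8 [ 0.29  -0.223] dep [ 0.248 -0.199  0.011]
amber [145.  235.5] 4 [ 0.331 -0.21 ] dep [ 0.294 -0.187  0.014]
amber [164.1 241.8] 12 [ 0.388 -0.197] dep [ 0.352 -0.172  0.011]
yellow [147.2 233.7] 199 [ 0.292 -0.177] dep [ 0.297 -0.18   0.018]
green [214.5 263.2] 21 [ 0.512 -0.148] dep [ 0.531 -0.166  0.051]
green [233.1 272.7] 15 [ 0.571 -0.143] dep [ 0.586 -0.16   0.047]
green [253.4 280.4] 27 [ 0.629 -0.132] dep [ 0.643 -0.152  0.051]
blue [256.4 180. ] 13 [0.436 0.17 ] dep [0.44  0.163 0.018]
blue [275.6 188.1] 11 [0.505 0.174] dep [0.508 0.169 0.017]
blue [296.9 194.8] 18 [0.574 0.187] dep [0.578 0.178 0.021]
```

View pics/top0_crop.png

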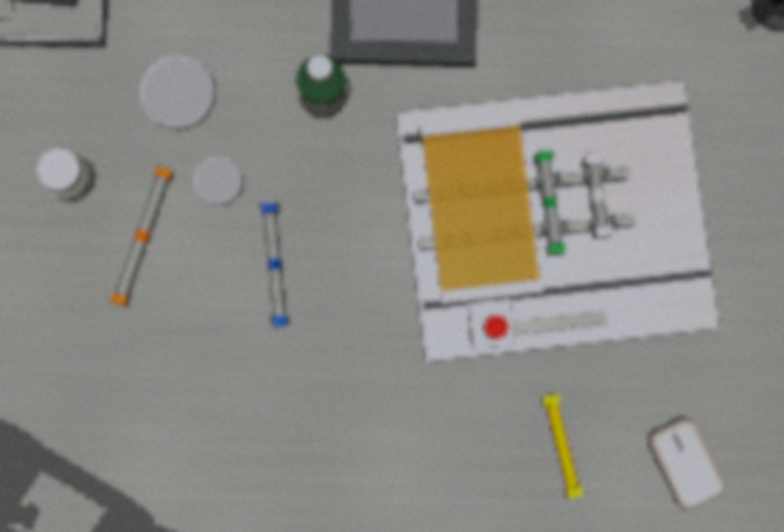

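```bash
python3 - <<'E'
from meas import *
ti,td,tm=load('top0'); si,sd,sm=load('scene0')
pairs={'knob':((296.7,206.4),(202.3,222.9)),
'g_far':((313.8,145.6),(253.4,280.4)),'g_mid':((316,162),(233.1,272.7)),'g_near':((318.2,178.2),(214.5,263.2)),
'b_far':((216,164),(296.9,194.8)),'b_mid':((217.5,184),(275.6,188.1)),'b_near':((219.5,204),(256.4,180)),
'o_far':((178.1,151.3),(328.4,175.8)),'o_mid':((170.4,173.7),(309.9,161.1)),'o_near':((162.2,196.4),(293.9,148))}
for k,(a,b) in pairs.items():
    X,e=tri([tm,sm],[a,b]); print(k,X.round(4),round(e,4))
# cover rect
for n,im,d,m in [('top',ti,td,tm),('scene',si,sd,sm)]:
    c=[x for x in comps(im,12,24,smin=100) if x[1]>1500][0]
    P=cloud(im,d,m)[c[2]]; P=P[(P[:,2]>.066)&(P[:,2]<.08)]
    rect=cv2.minAreaRect((P[:,:2]*1000).astype(np.float32)); print(n,rect,np.median(P[:,2]))
# base plate: white region height ~8mm, from top cloud
H=cv2.cvtColor(ti,cv2.COLOR_RGB2HSV)
# detect wrist/arm obstacles: clouds for other objs
E
```

```text
knob [ 0.4337 -0.0918  0.071 ] 0.0002
g_far [ 0.6415 -0.1497  0.0471] 0.0001
g_mid [ 0.5856 -0.1585  0.0446] 0.001
g_near [ 0.5306 -0.1651  0.0496] 0.0006
b_far [0.5769 0.1793 0.0192] 0.0007
b_mid [0.5077 0.1714 0.0147] 0.001
b_near [0.4403 0.1632 0.0186] 0.0001
o_far [0.618  0.3098 0.0125] 0.0006
o_mid [0.539  0.3319 0.0169] 0.0012
o_near [0.4621 0.3574 0.0156] 0.0
top ((574.2166137695312, -72.19979095458984), (182.57623291015625, 116.09213256835938), 8.34681510925293) 0.07125301644242438
scene ((572.2728881835938, -72.14387512207031), (186.46640014648438, 120.31108093261719), 7.526576519012451) 0.07103249067396737
```

```bash
cat >> h.py <<'E'
def go(x,y,z,yawdeg):
    """yawdeg: angle of tool y axis in world deg (tool down, mod 180 nearest)"""
    s=st(); R=Rn.from_rotvec(s['orientation']).as_matrix()
    cur=np.degrees(np.arctan2(R[1,1],R[0,1])); dy=(yawdeg-cur+90)%180-90
    a=np.radians(cur+dy); T=np.array([[np.sin(a),np.cos(a),0],[-np.cos(a),np.sin(a),0],[0,0,-1]])
    d=R.T@(np.array([x,y,z])-s['tcp_pos']); w=np.degrees(Rn.from_matrix(R.T@T).as_rotvec())
    print('cur yaw %.2f j6 %.2f'%(cur,s['joint_pos'][5])); print('ROW %.4f %.4f %.4f %.2f %.2f %.2f'%(*d,*w))
E
python3 - <<'E'
from h import *
go(.41,-.10,.23,97.6)
m=camera_model('wrist');print(m['R'].round(3),m['cx'],m['cy'])
E
```

```text
0.15 [0.1892 0.5425 0.2496] [-5.2490e-01 -3.0969e+00  2.0000e-03] [-0.2 -0.3 -0.7] 1.0Traceback (most recent call last):
  File "<stdin>", line 2, in <module>
  File "h.py", line 26, in go
    d=R.T@(np.array([x,y,z])-s['tcp_pos']); w=np.degrees(Rn.from_matrix(R.T@T).as_rotvec())
                                                         ~~~~~~~~~~~~~~^^^^^^^
  File "scipy/spatial/transform/_rotation.pyx", line 1143, in scipy.spatial.transform._rotation.Rotation.from_matrix
ValueError: Non-positive determinant (left-handed or null coordinate frame) in rotation matrix 0: [[-8.92286339e-01  4.51469841e-01 -2.68742534e-04]
 [ 4.51469140e-01  8.92285745e-01  1.32833507e-03]
 [-8.39498356e-04 -1.06392628e-03  9.99999082e-01]].
```

```bash
sed -i 's/\[\[np.sin(a),np.cos(a),0\],\[-np.cos(a),np.sin(a),0\]/[[-np.sin(a),np.cos(a),0],[np.cos(a),np.sin(a),0]/' h.py
python3 - <<'E'
from h import *
go(.41,-.10,.23,97.6)
m=camera_model('wrist');print(m['R'].round(3),m['cx'],m['cy'])
E
```

```text
0.15 [0.1892 0.5425 0.2496] [-5.2490e-01 -3.0969e+00  2.0000e-03] [-0.2 -0.3 -0.7] 1.0
cur yaw 70.76 j6 -0.21
ROW -0.4201 -0.5339 0.0202 -0.07 -0.03 -26.84
[[ 0.33   0.944  0.   ]
 [ 0.895 -0.313  0.318]
 [ 0.301 -0.105 -0.948]] 254.27614404769906 196.51798173870088
```

```bash
python3 -m handwheel '-0.21 -0.267 0.01 0 0 -13 0; -0.42 -0.534 0.02 0 0 -27 0; -0.42 -0.534 0.02 0 0 -27 0; -0.42 -0.534 0.02 0 0 -27 0; -0.42 -0.534 0.02 0 0 -27 0; -0.42 -0.534 0.02 0 0 -27 0; -0.42 -0.534 0.02 0 0 -27 0; -0.42 -0.534 0.02 0 0 -27 0; -0.42 -0.534 0.02 0 0 -27 0; -0.42 -0.534 0.02 0 0 -27 0' 40
python3 -m handwheel '0 0 0 0 0 0 0; 0 0 0 0 0 0 0'
python3 - <<'E'
from meas import *
go(.41,-.10,.23,97.6)
im,d,m=snap('wrist','w1')
for c,a,mk in comps(im,172,4): print(c,a,ray(m,*c,.07),dep(m,*c,np.median(d[mk])))
E
```

```text
time_s: 1.4
tcp_pos: [0.3908, -0.0451, 0.2322]
orientation: [-0.212, 3.133, -0.0]
contact_force: [0.7, 0.3, 1.3]
opening: 1.005
time_s: 1.65
tcp_pos: [0.3902, -0.0429, 0.2317]
orientation: [0.21, -3.133, -0.001]
contact_force: [-0.3, 0.6, -0.2]
opening: 0.998
1.65 [ 0.3902 -0.0429  0.2317] [ 2.1040e-01 -3.1335e+00 -1.5000e-03] [-0.3  0.6 -0.2] 0.998
cur yaw 97.68 j6 -2.12
ROW -0.0120 -0.0592 0.0016 0.06 -0.06 0.08
[200.7 216.3] 738 [ 0.4325682  -0.09134819  0.07      ] [ 0.42969218 -0.09047442  0.07668245]
```

View pics/w1.png

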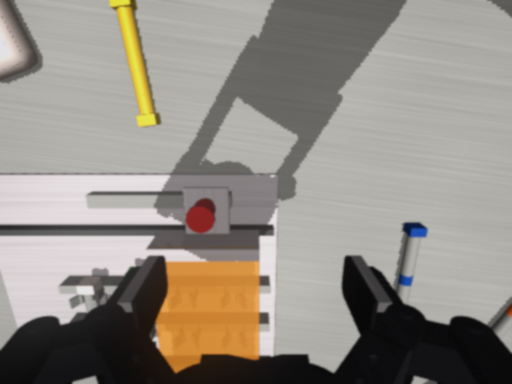

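The wrist view shows the knob at (201,216) on its flange in front of the amber cover. The rays agree with the two-view result to about 1 mm, so I'll move in over it.

```bash
python3 - <<'E'
from h import *
go(.4332,-.0915,.06,97.6)
E
```

```text
1.7 [ 0.3901 -0.0422  0.2317] [ 2.1310e-01 -3.1335e+00 -1.2000e-03] [0.4 0.3 0.6] 0.998
cur yaw 97.78 j6 -2.12
ROW -0.0361 -0.0548 0.1716 0.05 -0.05 0.18
```

```bash
python3 -m handwheel '-0.036 -0.055 0.02 0 0 0 0; -0.036 -0.055 0.05 0 0 0 0; -0.036 -0.055 0.1 0 0 0 0; -0.036 -0.055 0.1 0 0 0 0;-0.036 -0.055 0.1 0 0 0 0'
python3 - <<'E'
from meas import *
go(.4332,-.0915,.06,97.6);go(.4332,-.0915,.06,97.6)
im,d,m=snap('wrist','w2')
for c,a,mk in comps(im,172,4): print(c,a,ray(m,*c,.07),dep(m,*c,np.median(d[mk])))
E
```

```text
time_s: 2.33
tcp_pos: [0.4345, -0.0919, 0.1336]
orientation: [-0.216, 3.133, -0.001]
contact_force: [0.1, -0.8, -0.1]
opening: 1.002
2.325 [ 0.4345 -0.0919  0.1336] [-2.157e-01  3.133e+00 -1.100e-03] [ 0.1 -0.8 -0.1] 1.002
cur yaw 97.88 j6 -2.19
ROW 0.0013 0.0006 0.0736 -0.04 0.07 0.28
2.325 [ 0.4345 -0.0919  0.1336] [-2.157e-01  3.133e+00 -1.100e-03] [ 0.1 -0.8 -0.1] 1.002
cur yaw 97.88 j6 -2.19
ROW 0.0013 0.0006 0.0736 -0.04 0.07 0.28
[255.6 220.4] 1682 [ 0.43286447 -0.09133578  0.07      ] [ 0.42996092 -0.09176821  0.07686785]
```

View pics/w2.png

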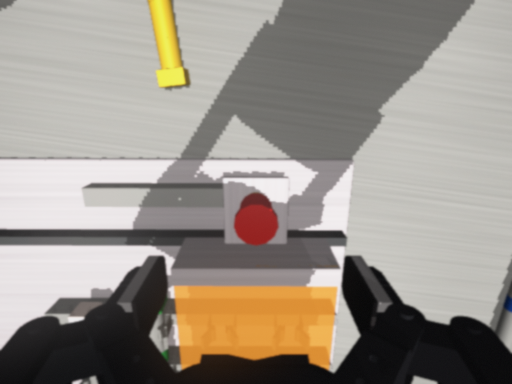

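The knob is at (256,221), midway between the fingers. Next I descend and grip.

```bash
python3 -m handwheel '0.001 0.0005 0.035 0 0 0 0; 0.001 0.0005 0.06 0 0 0 0; 0.001 0.0005 0.0735 0 0 0 0; 0.001 0.0005 0.0735 0 0 0 0; 0.001 0.0005 0.0735 0 0 0 1; 0.001 0.0005 0.0735 0 0 0 1; 0.001 0.0005 0.0735 0 0 0 1; 0.001 0.0005 0.0735 0 0 0 1; 0.001 0.0005 0.0735 0 0 0 1; 0.001 0.0005 0.0735 0 0 0 1' 60
python3 - <<'E'
from h import *
st();st()
E
```

```text
time_s: 3.62
tcp_pos: [0.4331, -0.0925, 0.0593]
orientation: [-0.213, 3.134, -0.001]
contact_force: [-1.5, 1.0, 5.5]
opening: 0.31
3.625 [ 0.4331 -0.0925  0.0593] [-2.1260e-01  3.1337e+00 -8.0000e-04] [-1.5  1.   5.5] 0.31
3.625 [ 0.4331 -0.0925  0.0593] [-2.1260e-01  3.1337e+00 -8.0000e-04] [-1.5  1.   5.5] 0.31
```

```bash
python3 -m handwheel '0 0 -0.005 0 0 0 1; 0 0 -0.01 0 0 0 1; 0 0 -0.0145 0 0 0 1; 0 0 -0.0145 0 0 0 1; 0 0 -0.0145 0 0 0 1'
python3 - <<'E'
from meas import *
go(.4332+.0200,-.0915-.1507,.074,97.6)
im,d,m=snap('wrist','w3')
E
```

```text
time_s: 4.25
tcp_pos: [0.4328, -0.0922, 0.073]
orientation: [-0.212, 3.134, -0.0]
contact_force: [3.5, -1.0, -7.8]
opening: 0.309
4.25 [ 0.4328 -0.0922  0.073 ] [-2.124e-01  3.134e+00 -1.000e-04] [ 3.5 -1.  -7.8] 0.309
cur yaw 97.75 j6 -2.19
ROW 0.0000 -0.1513 -0.0010 -0.01 0.02 0.15
```

View pics/w3.png

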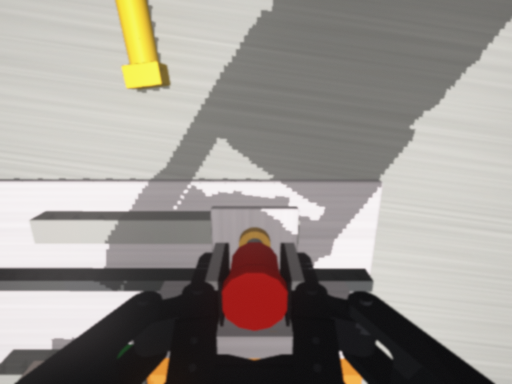

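The knob is lifted about 14 mm: the plunger stem shows below it at (254,237) and the spring pulls about 8 N. Next I slide the cover along tool −y.

```bash
python3 -m handwheel '0 -0.008 0 0 0 0 1; 0 -0.025 0 0 0 0 1; 0 -0.045 0 0 0 0 1; 0 -0.065 0 0 0 0 1; 0 -0.085 0 0 0 0 1; 0 -0.105 0 0 0 0 1; 0 -0.122 0 0 0 0 1; 0 -0.137 0 0 0 0 1; 0 -0.145 0 0 0 0 1; 0 -0.15 0 0 0 0 1'
python3 - <<'E'
from h import *
go(.4332+.0200,-.0915-.1507,.074,97.6)
E
```

```text
time_s: 5.55
tcp_pos: [0.4527, -0.2401, 0.0724]
orientation: [0.212, -3.134, -0.004]
contact_force: [5.1, 1.9, -7.2]
opening: 0.311
5.55 [ 0.4527 -0.2401  0.0724] [ 0.212  -3.1338 -0.0035] [ 5.1  1.9 -7.2] 0.311
cur yaw 97.74 j6 -2.43
ROW -0.0002 -0.0021 -0.0016 0.13 -0.03 0.14
```

Now push the last 4 mm to the stop, lower the plunger and release.

```bash
python3 -m handwheel '0 -0.002 0 0 0 0 1; 0 -0.004 0 0 0 0 1; 0 -0.004 0 0 0 0 1; 0 -0.004 0.006 0 0 0 1; 0 -0.003 0.0135 0 0 0 1; 0 -0.003 0.0135 0 0 0 1; 0 -0.002 0.0135 0 0 0 0.5; 0 -0.002 0.0135 0 0 0 0; 0 -0.002 0.0135 0 0 0 0; 0 -0.002 0.0135 0 0 0 0'
python3 - <<'E'
from h import *
st()
E
```

```text
time_s: 6.8
tcp_pos: [0.4531, -0.2431, 0.0597]
orientation: [0.212, -3.134, 0.0]
contact_force: [0.3, 0.2, 0.2]
opening: 1.003
6.8 [ 0.4531 -0.2431  0.0597] [ 2.1230e-01 -3.1344e+00  3.0000e-04] [0.3 0.2 0.2] 1.003
```

```bash
python3 -m handwheel '0 0 -0.05 0 0 0 0; 0 0 -0.1 0 0 0 0; 0 0 -0.14 0 0 0 0; -0.03 0.06 -0.17 0 0 0 0; -0.05 0.12 -0.19 0 0 0 0; -0.06 0.17 -0.19 0 0 0 0; -0.06 0.18 -0.19 0 0 0 0; -0.06 0.18 -0.19 0 0 0 0; -0.06 0.18 -0.19 0 0 0 0'
python3 - <<'E'
from meas import *
st()
snap('wrist','w4'); snap('top','top1');snap('scene','scene1')
im=cv2.imread('pics/top1.png')
cv2.imwrite('pics/top1_crop.png',cv2.resize(im[90:280,120:400],None,fx=2.8,fy=2.8,interpolation=cv2.INTER_CUBIC))
E
```

```text
time_s: 7.92
tcp_pos: [0.4882, -0.0577, 0.2493]
orientation: [0.21, -3.134, 0.001]
contact_force: [0.8, 0.2, -0.2]
opening: 1.0
7.925 [ 0.4882 -0.0577  0.2493] [ 2.1040e-01 -3.1339e+00  5.0000e-04] [ 0.8  0.2 -0.2] 1.0
```

View pics/w4.png

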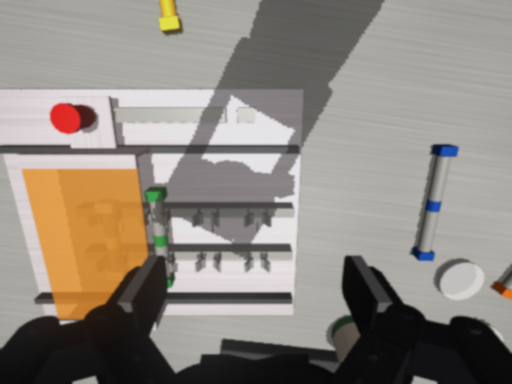

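View pics/top1_crop.png

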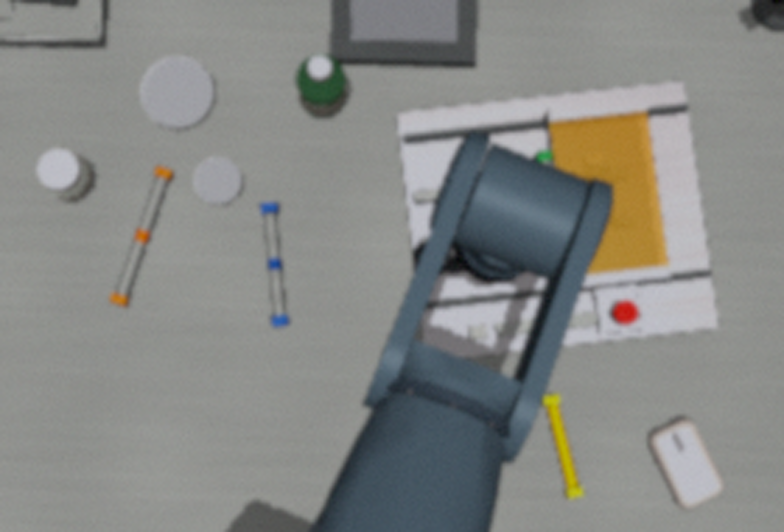

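View pics/scene1.png

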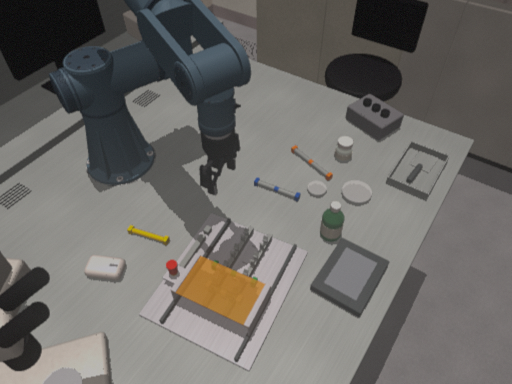

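The cover now lies over stations 1 and 2. The empty clip pairs in w4 are at about (207,218)/(210,262) and (258,217)/(256,262). I'll measure the rack frame next.

```bash
python3 - <<'E'
from meas import *
im,d,m=load('w4'); P=cloud(im,d,m)
a=np.radians(7.6); ex=np.array([np.cos(a),np.sin(a)]); ey=np.array([-ex[1],ex[0]])
mk=(P[...,2]>.035)&(P[...,2]<.066)&(d>0)
v,u=np.mgrid[:384,:512]
box=(u>180)&(u<285)&(v>200)&(v<285)
n,l,s,c=cv2.connectedComponentsWithStats((mk&box).astype(np.uint8))
for i in range(1,n):
    if s[i,4]>5:
        Q=P[l==i]; print(c[i].round(1),s[i,4],Q.min(0).round(4),Q.max(0).round(4),'mid',((Q.min(0)+Q.max(0))/2).round(4))
# cover
k=[x for x in comps(im,12,24,smin=100) if x[1]>1500][0]
Q=P[k[2]];Q=Q[(Q[:,2]>.066)&(Q[:,2]<.08)]; print('cover',cv2.minAreaRect((Q[:,:2]*1000).astype(np.float32)), 'ycoords along ey',np.percentile(Q[:,:2]@ey,[1,99]))
# knob
for c_,a_,mm in comps(im,172,4,amin=50): print('knob',c_,ray(m,*c_,.071))
# scene view too
im,d,m=load('scene1')
k=[x for x in comps(im,12,24,smin=100) if x[1]>1000][0]
P2=cloud(im,d,m);Q=P2[k[2]];Q=Q[(Q[:,2]>.066)&(Q[:,2]<.08)]; print('cover',cv2.minAreaRect((Q[:,:2]*1000).astype(np.float32)))
for c_,a_,mm in comps(im,172,4,amin=40): print('knob',c_,ray(m,*c_,.071))
for n_ in ['w4','scene1']:
    I=cv2.imread(f'pics/{n_}.png'); 
    I=I[180:300,140:300] if n_=='w4' else I[200:320,170:310]
    cv2.imwrite(f'pics/{n_}_crop.png',cv2.resize(I,None,fx=5,fy=5,interpolation=cv2.INTER_CUBIC)[:600,:800])
E
```

```text
[197.1 218.8] 133 [ 0.5431 -0.1197  0.0354] [ 0.556  -0.1094  0.061 ] mid [ 0.5495 -0.1146  0.0482]
[215.3 218.4] 117 [ 0.5409 -0.1003  0.0352] [ 0.5532 -0.089   0.0618] mid [ 0.5471 -0.0946  0.0485]
[266.5 219.1] 119 [ 0.533  -0.0427  0.0356] [ 0.5458 -0.0312  0.0603] mid [ 0.5394 -0.0369  0.048 ]
[248.5 219. ] 120 [ 0.5357 -0.0626  0.0381] [ 0.5484 -0.0512  0.0608] mid [ 0.5421 -0.0569  0.0495]
[200.1 263.6] 133 [ 0.6003 -0.1122  0.0353] [ 0.6144 -0.101   0.0611] mid [ 0.6074 -0.1066  0.0482]
[217.3 263.1] 109 [ 0.5977 -0.0927  0.035 ] [ 0.6114 -0.081   0.061 ] mid [ 0.6045 -0.0869  0.048 ]
[248.9 263.6] 107 [ 0.5932 -0.0544  0.0365] [ 0.6059 -0.0436  0.0604] mid [ 0.5996 -0.049   0.0484]
[265.9 263.8] 110 [ 0.5903 -0.0345  0.0357] [ 0.6037 -0.0238  0.0611] mid [ 0.597  -0.0291  0.0484]
cover ((594.4363403320312, -222.45538330078125), (186.85183715820312, 118.69629669189453), 7.345160484313965) ycoords along ey [-0.35652898 -0.2411981 ]
knob [ 69.8 117.3] [ 0.45261613 -0.24060058  0.071     ]
cover ((593.1192626953125, -222.22364807128906), (185.382568359375, 118.89093780517578), 7.67880392074585)
knob [171.5 266. ] [ 0.45413487 -0.24255669  0.071     ]
```

View pics/w4_crop.png

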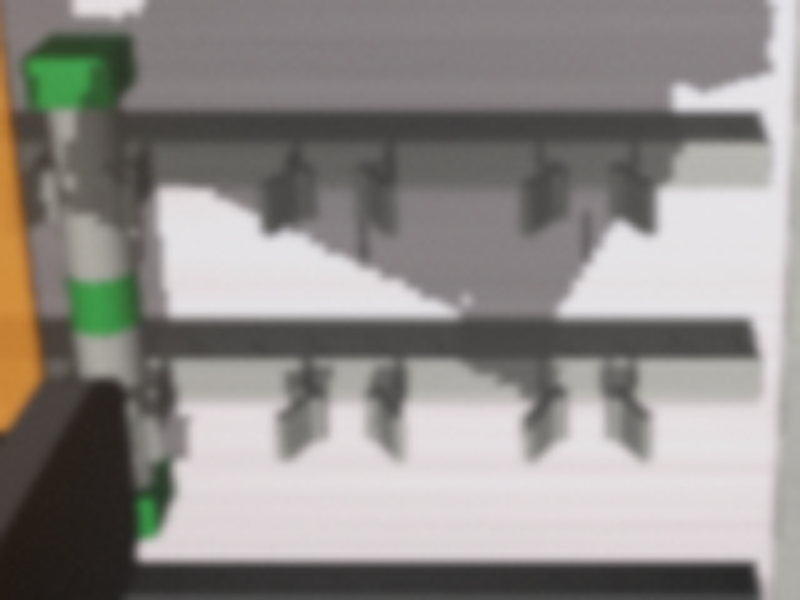

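View pics/scene1_crop.png

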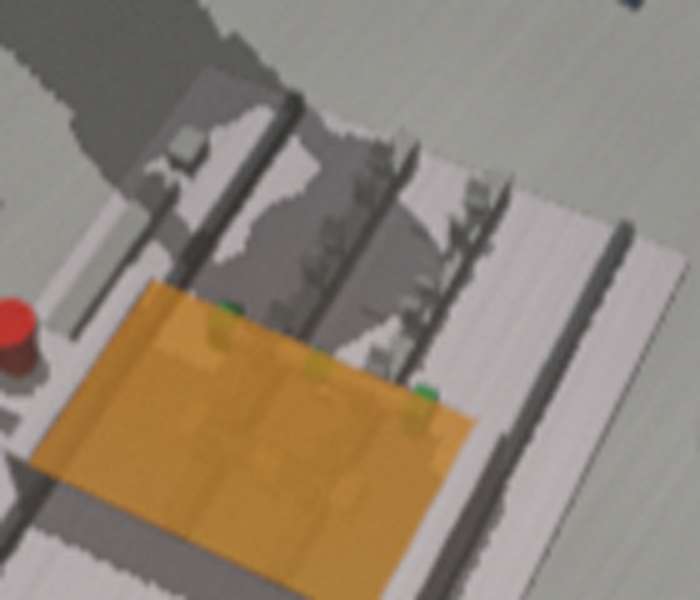

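Clip mids give rack yaw ≈ 7.65°, station 3 at about (0.578, −0.101) and station 4 at about (0.5705, −0.043). Lip tops read 61 mm. The cover travelled ≈ 151.5–152 mm.

The holder candidates in top0 are:
- blue at (218,184): blue ends and band, 138 mm between end centres, so it is the 150 mm holder
- orange at (170,174): 163 mm between end centres, so it is the 175 mm holder
- yellow at (321,250): the decoy

I'll go over the blue one and confirm it.

```bash
python3 - <<'E'
from meas import *
im,d,m=load('w4')
for c,a,mk in comps(im,100,125,smin=120,amin=30): print(c,a,ray(m,*c,.015),dep(m,*c,np.median(d[mk])))
go(.48,.171,.20,96.7)
E
```

```text
[448.  150.3] 177 [0.43993791 0.16508442 0.015     ] [0.43952068 0.16204962 0.01964359]
[433.3 206. ] 120 [0.50955872 0.17015299 0.015     ] [0.50905343 0.16896697 0.01677623]
[425.7 255.9] 116 [0.57868579 0.1825379  0.015     ] [0.5761924  0.17887208 0.02021948]
8.075 [ 0.4882 -0.0577  0.2493] [ 2.091e-01 -3.134e+00 -1.000e-04] [ 0.1 -0.4  0.3] 0.996
cur yaw 97.64 j6 -2.06
ROW -0.0223 0.2278 0.0493 0.00 -0.03 0.94
```

```bash
python3 -m handwheel '-0.01 0.04 0 0 0 1 0; -0.02 0.1 0 0 0 1 0; -0.022 0.16 0.02 0 0 1 0; -0.022 0.21 0.04 0 0 1 0; -0.022 0.228 0.05 0 0 1 0; -0.022 0.228 0.05 0 0 1 0; -0.022 0.228 0.05 0 0 1 0'
python3 - <<'E'
from meas import *
st()
im,d,m=snap('wrist','w5')
for c,a,mk in comps(im,100,125,smin=120,amin=30): print(c,a,ray(m,*c,.015),dep(m,*c,np.median(d[mk])))
cv2.imwrite('pics/w5_crop.png',cv2.resize(cv2.imread('pics/w5.png')[100:350,150:360],None,fx=2.4,fy=2.4))
E
```

```text
time_s: 8.95
tcp_pos: [0.4803, 0.1711, 0.2002]
orientation: [-0.183, 3.135, -0.001]
contact_force: [0.8, -0.3, 0.5]
opening: 1.002
8.95 [0.4803 0.1711 0.2002] [-1.8290e-01  3.1352e+00 -9.0000e-04] [ 0.8 -0.3  0.5] 1.002
[251.1 135.9] 215 [0.44006488 0.16307017 0.015     ] [0.43943319 0.16304594 0.01980585]
[252.  201.8] 138 [0.50926802 0.17189301 0.015     ] [0.50850847 0.17182119 0.01713515]
[252.4 259.8] 147 [0.57918141 0.18035439 0.015     ] [0.57618066 0.18003974 0.02015291]
```

View pics/w5_crop.png

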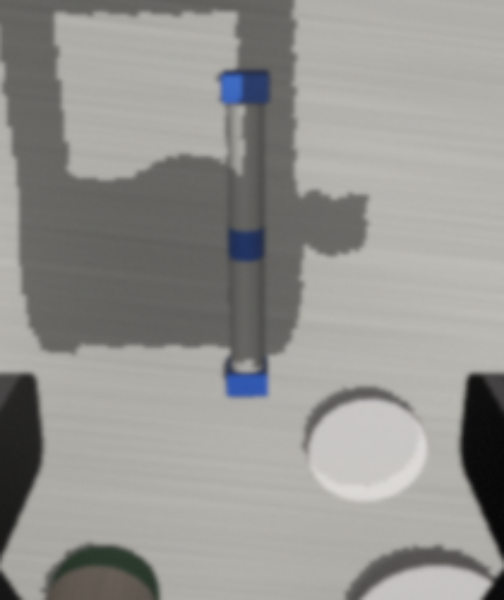

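The crop confirms a single blue-banded bar, middle at (252,202) in w5. Block tops read 20 mm and the bar top 17–18 mm, so the axis is at about 10 mm. Its middle is at (0.5085, 0.1715), yaw 7°. Next I descend and grip.

```bash
python3 - <<'E'
from meas import *
go(.5085,.1715,.0215,97.0)
E
python3 -m handwheel '-0.028 0.003 0.05 0 0 0 0; -0.028 0.003 0.1 0 0 0 0; -0.028 0.003 0.13 0 0 0 0.2; -0.028 0.003 0.13 0 0 0 0.2; -0.028 0.003 0.13 0 0 0 0.4'
python3 - <<'E'
from meas import *
go(.5085,.1715,.0215,97.0)
E
```

```text
9.0 [0.4804 0.171  0.2004] [-1.8210e-01  3.1349e+00 -6.0000e-04] [ 0.5 -0.5  0.7] 1.002
cur yaw 96.65 j6 -1.58
ROW -0.0277 -0.0027 0.1789 -0.03 0.08 -0.35
time_s: 9.62
tcp_pos: [0.5084, 0.1781, 0.0713]
orientation: [-0.183, 3.134, 0.0]
contact_force: [-0.6, -0.5, 0.3]
opening: 0.607
9.625 [0.5084 0.1781 0.0713] [-1.8310e-01  3.1336e+00  1.0000e-04] [-0.6 -0.5  0.3] 0.607
cur yaw 96.69 j6 -1.57
ROW 0.0008 -0.0066 0.0498 -0.01 0.15 -0.31
```

```bash
python3 -m handwheel '0.0005 -0.0065 0.01 0 0 -0.3 0.4; 0.0005 -0.0065 0.03 0 0 -0.3 0.4; 0.0005 -0.0065 0.045 0 0 -0.3 0.4; 0.0005 -0.0065 0.0495 0 0 -0.3 0.4;  0.0005 -0.0065 0.0495 0 0 -0.3 0.4; 0.0005 -0.0065 0.0495 0 0 -0.3 1; 0.0005 -0.0065 0.0495 0 0 -0.3 1; 0.0005 -0.0065 0.0495 0 0 -0.3 1; 0.0005 -0.0065 0.0495 0 0 -0.3 1; 0.0005 -0.0065 0.0495 0 0 -0.3 1' 80
python3 - <<'E'
from h import *
go(.578,-.1008,.14,97.65)
E
```

```text
time_s: 10.88
tcp_pos: [0.5076, 0.1724, 0.021]
orientation: [-0.194, 3.134, 0.0]
contact_force: [-1.5, -1.8, 5.9]
opening: 0.15
10.875 [0.5076 0.1724 0.021 ] [-1.9370e-01  3.1344e+00  1.0000e-04] [-1.5 -1.8  5.9] 0.15
cur yaw 97.07 j6 -1.59
ROW -0.0364 -0.2798 -0.1190 -0.00 0.07 -0.58
```

```bash
python3 -m handwheel '0 0 -0.02 0 0 0 1; 0 0 -0.06 0 0 0 1; 0 0 -0.1 0 0 0 1; 0 0 -0.12 0 0 0 1; 0 0 -0.12 0 0 0 1'
python3 - <<'E'
from meas import *
st()
im,d,m=snap('wrist','w6')
for c,a,mk in comps(im,100,125,smin=120,amin=30): print(c,a,dep(m,*c,np.median(d[mk])))
E
```

```text
time_s: 11.5
tcp_pos: [0.5082, 0.1724, 0.1417]
orientation: [-0.193, 3.132, 0.0]
contact_force: [-1.1, -0.7, -1.5]
opening: 0.148
11.5 [0.5082 0.1724 0.1417] [-1.9330e-01  3.1317e+00  3.0000e-04] [-1.1 -0.7 -1.5] 0.148
[254.5 126.2] 1501 [0.43994291 0.16394949 0.14027321]
[254.1 273.7] 607 [0.50879786 0.17229714 0.13814528]
```

View pics/w6.png

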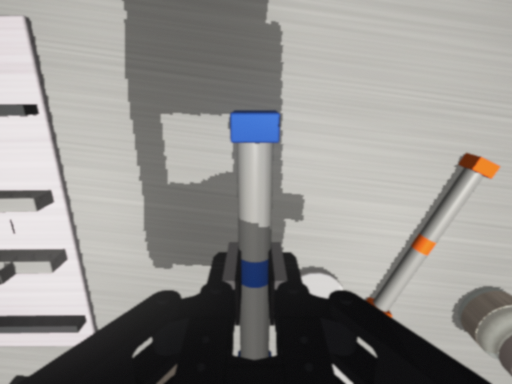

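The holder is gripped at its band, at (254,273), and hangs level with its axis about 12 mm below the TCP. I'll carry it over station 3.

```bash
python3 - <<'E'
from h import *
go(.578,-.1008,.11,97.65)
E
python3 -m handwheel '-0.005 -0.04 0 0 0 0 1; -0.012 -0.09 0 0 0 0 1; -0.02 -0.14 0 0 0 0 1; -0.027 -0.19 0 0 0 0 1; -0.033 -0.235 0 0 0 -0.5 1; -0.036 -0.265 0 0 0 -0.5 1; -0.036 -0.279 0 0 0 -0.5 1; -0.036 -0.279 0 0 0 -0.5 1; -0.036 -0.279 0 0 0 -0.5 1'
python3 - <<'E'
from meas import *
go(.578,-.1008,.11,97.65)
im,d,m=snap('wrist','w7')
for c,a,mk in comps(im,100,125,smin=120,amin=30): print(c,a,dep(m,*c,np.median(d[mk])))
E
```

```text
11.55 [0.5071 0.1723 0.1402] [-1.9350e-01  3.1346e+00  1.0000e-04] [-0.2  0.1 -1.5] 0.153
cur yaw 97.06 j6 -1.59
ROW -0.0367 -0.2797 0.0302 0.00 0.06 -0.59
time_s: 12.68
tcp_pos: [0.5765, -0.0988, 0.1394]
orientation: [0.208, -3.133, -0.002]
contact_force: [-0.2, 0.3, -1.8]
opening: 0.152
12.675 [ 0.5765 -0.0988  0.1394] [ 2.0850e-01 -3.1334e+00 -1.6000e-03] [-0.2  0.3 -1.8] 0.152
cur yaw 97.61 j6 -2.08
ROW -0.0013 -0.0022 0.0294 0.06 -0.07 -0.04
[254.5 126.5] 1426 [ 0.50836826 -0.10796934  0.13838147]
[254.4 273.7] 617 [ 0.57706318 -0.0988288   0.13572797]
```

View pics/w7.png

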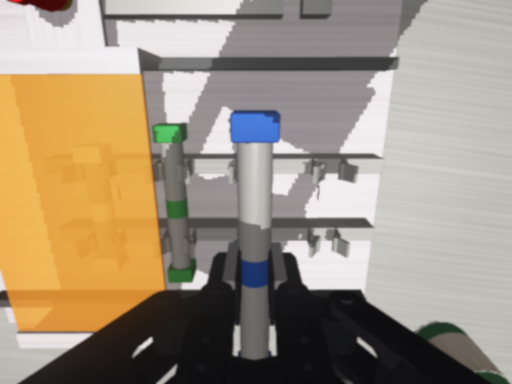

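```bash
python3 -m handwheel '-0.001 -0.002 0 0 0 0 1; -0.001 -0.002 0.02 0 0 0 1; -0.001 -0.002 0.04 0 0 0 1; -0.001 -0.002 0.055 0 0 0 1; -0.001 -0.002 0.065 0 0 0 1; -0.001 -0.002 0.065 0 0 0 1'
python3 - <<'E'
from meas import *
go(.578,-.1008,.052,97.65)
im,d,m=snap('wrist','w8')
for c,a,mk in comps(im,100,125,smin=120,amin=30): print(c,a,dep(m,*c,np.median(d[mk])))
E
```

```text
time_s: 13.48
tcp_pos: [0.5776, -0.1018, 0.0738]
orientation: [0.207, -3.133, -0.001]
contact_force: [0.4, -0.5, -2.1]
opening: 0.153
13.475 [ 0.5776 -0.1018  0.0738] [ 2.0680e-01 -3.1328e+00 -1.5000e-03] [ 0.4 -0.5 -2.1] 0.153
cur yaw 97.55 j6 -2.08
ROW -0.0005 0.0010 0.0218 0.06 -0.11 -0.10
[254.6 126.4] 1403 [ 0.50946475 -0.11086758  0.07283759]
[254.4 273.6] 630 [ 0.57815168 -0.10183989  0.07012966]
```

View pics/w8.png

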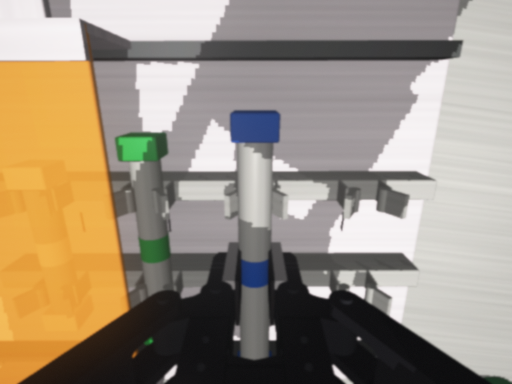

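The clip lips at (233,203) and (279,203) straddle the bar at (255,200), so it is centred over the mouth. Now press.

```bash
python3 -m handwheel '0 0.0005 0.006 0 0 0 1; 0 0.0005 0.011 0 0 0 1; 0 0.0005 0.016 0 0 0 1; 0 0.0005 0.02 0 0 0 1; 0 0.0005 0.023 0 0 0 1; 0 0.0005 0.023 0 0 0 1; 0 0.0005 0.023 0 0 0 1'
python3 - <<'E'
from meas import *
st()
im,d,m=snap('wrist','w9')
for c,a,mk in comps(im,100,125,smin=120,amin=30): print(c,a,dep(m,*c,np.median(d[mk])))
E
```

```text
time_s: 14.4
tcp_pos: [0.5775, -0.1012, 0.0514]
orientation: [0.207, -3.133, -0.001]
contact_force: [-0.6, 1.3, -4.3]
opening: 0.155
14.4 [ 0.5775 -0.1012  0.0514] [ 2.0700e-01 -3.1332e+00 -1.3000e-03] [-0.6  1.3 -4.3] 0.155
[254.5 126.4] 1406 [ 0.50936306 -0.1103049   0.05021157]
[254.4 273.6] 632 [ 0.5780716  -0.10122625  0.04760217]
```

View pics/w9.png

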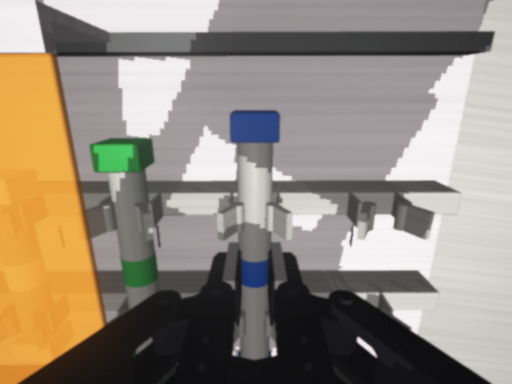

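The bar top reads 47.6 mm and the block top 50.2 mm, so the axis is at about 40 mm. The clip is also pulling the holder down. I'll press 1 mm more, release partly and lift.

```bash
python3 -m handwheel '0 0 0.001 0 0 0 1; 0 0 0.0015 0 0 0 1; 0 0 0.0015 0 0 0 1; 0 0 0.001 0 0 0 0.65; 0 0 0.001 0 0 0 0.65; 0 0 0.001 0 0 0 0.65; 0 0 -0.03 0 0 0 0.65; 0 0 -0.08 0 0 0 0.65; 0.03 0 -0.13 0 0 0 0.3; 0.06 0 -0.15 0 0 0 0'
python3 - <<'E'
from meas import *
st()
im,d,m=snap('wrist','w10')
for c,a,mk in comps(im,100,125,smin=120,amin=30): print('b',c,a,dep(m,*c,np.median(d[mk])))
for c,a,mk in comps(im,50,80,smin=100,amin=30): print('g',c,a,dep(m,*c,np.median(d[mk])))
for c,a,mk in comps(im,2,13,smin=120,amin=30): print('o',c,a,dep(m,*c,np.median(d[mk])))
E
```

```text
time_s: 15.7
tcp_pos: [0.5199, -0.1103, 0.2057]
orientation: [-0.208, 3.129, -0.005]
contact_force: [0.6, 0.2, 1.2]
opening: 0.764
15.7 [ 0.5199 -0.1103  0.2057] [-0.2075  3.1295 -0.0048] [0.6 0.2 1.2] 0.764
b [257.5 172.7] 243 [ 0.50971693 -0.10922688  0.04977021]
b [256.4 238.9] 130 [ 0.57930108 -0.10085061  0.0474679 ]
b [256.8 297.2] 185 [ 0.6474539  -0.09120719  0.0500689 ]
g [196.3 184.5] 229 [ 0.52888824 -0.16535746  0.04973251]
g [200.3 237.8] 136 [ 0.5858116  -0.15769241  0.04721856]
g [202.7 285.7] 164 [ 0.64076652 -0.15052193  0.04995616]
```

View pics/w10.png

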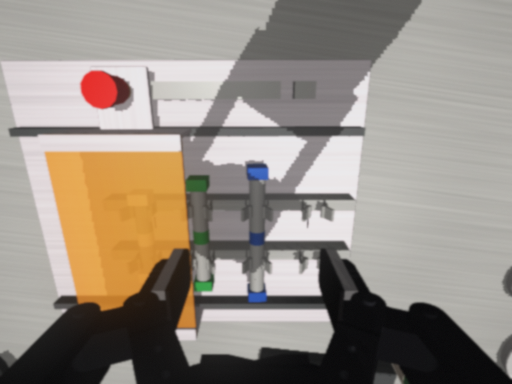

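The blue holder's ends, at (257,173) and (257,297), are level at 50 mm, the same as the green holder's. It is seated in station 3. Next, the orange holder.

```bash
python3 - <<'E'
from h import *
go(.51,.34,.20,73)
E
```

```text
15.75 [ 0.5174 -0.1104  0.2067] [-0.2076  3.1312 -0.0052] [ 2.  -1.3  0.4] 0.847
cur yaw 97.59 j6 -2.14
ROW -0.0521 0.4475 0.0053 -0.16 0.23 24.59
```

```bash
python3 -m handwheel '0 0.05 -0.02 0 0 3 0; -0.01 0.1 -0.02 0 0 6 0; -0.02 0.16 -0.02 0 0 9 0; -0.03 0.22 -0.02 0 0 12 0; -0.035 0.28 -0.02 0 0 16 0; -0.045 0.34 -0.01 0 0 20 0; -0.05 0.39 0 0 0 24 0; -0.052 0.43 0.005 0 0 24.6 0; -0.052 0.447 0.005 0 0 24.6 0; -0.052 0.447 0.005 0 0 24.6 0'
python3 - <<'E'
from meas import *
im,d,m=snap('wrist','w11')
for c,a,mk in comps(im,2,16,smin=120,amin=30): print('o',c,a,ray(m,*c,.015),dep(m,*c,np.median(d[mk])))
go(.54,.333,.0215,73)
E
```

```text
time_s: 17.0
tcp_pos: [0.5114, 0.3409, 0.1971]
orientation: [0.463, 3.107, -0.001]
contact_force: [0.1, -0.1, -0.1]
opening: 0.995
o [256.1 124.6] 278 [0.46191757 0.35822986 0.015     ] [0.46148955 0.3583268  0.01963924]
o [255.6 203.8] 176 [0.54043914 0.33390567 0.015     ] [0.53982439 0.33408259 0.01676008]
o [255.1 271.5] 166 [0.61935283 0.3093728  0.015     ] [0.61641323 0.31024762 0.01983829]
17.05 [0.5117 0.34   0.1972] [ 4.6460e-01  3.1066e+00 -7.0000e-04] [0.7 0.3 0.1] 0.997
cur yaw 72.99 j6 -0.88
ROW -0.0290 0.0017 0.1757 -0.02 0.03 -0.01
```

View pics/w11.png

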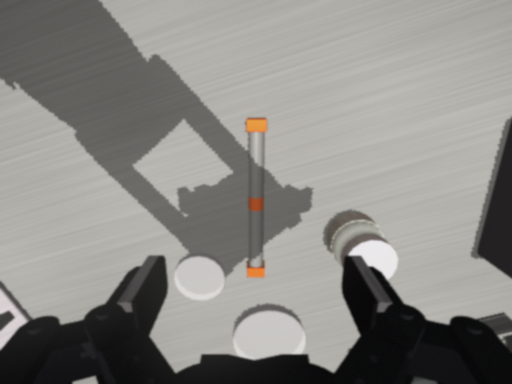

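The orange holder is confirmed: ends at (256,125) and (255,272), band at (256,204), middle (0.5398, 0.334), yaw −17°. The small dish at (200,278) and the jar at (360,240) stay clear. Next I descend with the fingers part closed.

```bash
python3 -m handwheel '-0.029 0.002 0.03 0 0 0 0.4; -0.029 0.002 0.08 0 0 0 0.4; -0.029 0.002 0.12 0 0 0 0.4; -0.029 0.002 0.14 0 0 0 0.4; -0.029 0.002 0.14 0 0 0 0.4'
python3 - <<'E'
from meas import *
go(.5398,.334,.0215,72.9)
E
```

```text
time_s: 17.68
tcp_pos: [0.5395, 0.3326, 0.0562]
orientation: [-0.467, -3.105, 0.002]
contact_force: [0.0, 0.1, 0.2]
opening: 0.603
17.675 [0.5395 0.3326 0.0562] [-4.6700e-01 -3.1047e+00  2.1000e-03] [0.  0.1 0.2] 0.603
cur yaw 72.89 j6 -0.91
ROW 0.0001 0.0015 0.0347 -0.09 -0.10 -0.01
```

```bash
python3 -m handwheel '0 0.001 0.015 0 0 0 0.4; 0 0.001 0.028 0 0 0 0.4; 0 0.001 0.0345 0 0 0 0.4; 0 0.001 0.0345 0 0 0 0.4; 0 0.001 0.0345 0 0 0 1; 0 0.001 0.0345 0 0 0 1; 0 0.001 0.0345 0 0 0 1; 0 0.001 0.0345 0 0 0 1; 0 0.001 0.0345 0 0 0 1' 80
python3 -m handwheel '0 0 -0.02 0 0 0 1; 0 0 -0.06 0 0 0 1; 0 0 -0.1 0 0 0 1; 0 0 -0.13 0 0 0 1; 0 0 -0.13 0 0 0 1'
python3 - <<'E'
from meas import *
im,d,m=snap('wrist','w12')
for c,a,mk in comps(im,2,16,smin=120,amin=30): print('o',c,a,dep(m,*c,np.median(d[mk])))
go(.5705,-.0432,.15,97.65)
E
```

```text
time_s: 18.8
tcp_pos: [0.5406, 0.3351, 0.0234]
orientation: [0.465, 3.106, 0.001]
contact_force: [-1.7, 0.1, 4.8]
opening: 0.148
time_s: 19.42
tcp_pos: [0.5421, 0.3357, 0.1567]
orientation: [0.464, 3.101, 0.005]
contact_force: [0.4, -0.1, -1.3]
opening: 0.15
o [255.3  93.7] 400 [0.46472091 0.36001743 0.15205472]
o [254.  268.5] 691 [0.54145729 0.33593574 0.15040824]
19.475 [0.5408 0.3351 0.1542] [4.6510e-01 3.1043e+00 2.3000e-03] [ 0.3 -0.1 -1.6] 0.149
cur yaw 72.96 j6 -0.90
ROW -0.1393 -0.3530 0.0039 0.07 0.16 -24.69
```

View pics/w12.png

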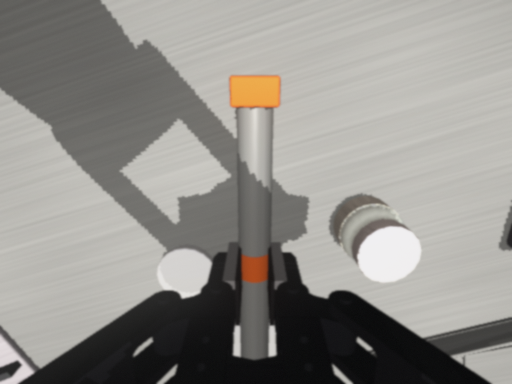

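The holder is held level at its band, at (254,269). I'll carry it to station 4.

```bash
python3 -m handwheel '-0.01 -0.04 -0.01 0 0 -2 1; -0.03 -0.09 -0.02 0 0 -5 1; -0.05 -0.14 -0.02 0 0 -8 1; -0.07 -0.19 -0.02 0 0 -12 1; -0.09 -0.24 -0.01 0 0 -16 1; -0.11 -0.29 0 0 0 -20 1; -0.13 -0.33 0 0 0 -24 1; -0.139 -0.353 0 0 0 -24.7 1; -0.139 -0.353 0 0 0 -24.7 1; -0.139 -0.353 0 0 0 -24.7 1'
python3 - <<'E'
from meas import *
go(.5705,-.0432,.074,97.65)
E
```

```text
time_s: 20.72
tcp_pos: [0.5686, -0.0426, 0.1513]
orientation: [0.209, -3.132, -0.002]
contact_force: [0.2, 0.5, -1.7]
opening: 0.148
20.725 [ 0.5686 -0.0426  0.1513] [ 2.0920e-01 -3.1323e+00 -2.0000e-03] [ 0.2  0.5 -1.7] 0.148
cur yaw 97.64 j6 -1.99
ROW -0.0019 -0.0010 0.0773 0.08 -0.13 -0.01
```

```bash
python3 -m handwheel '-0.002 -0.001 0.02 0 0 0 1; -0.002 -0.001 0.045 0 0 0 1; -0.002 -0.001 0.065 0 0 0 1; -0.002 -0.001 0.075 0 0 0 1; -0.002 -0.001 0.075 0 0 0 1'
python3 - <<'E'
from meas import *
go(.5705,-.0432,.052,97.65)
im,d,m=snap('wrist','w13')
for c,a,mk in comps(im,2,13,smin=120,amin=30): print('o',c,a,dep(m,*c,np.median(d[mk])))
E
```

```text
time_s: 21.35
tcp_pos: [0.5709, -0.0433, 0.0762]
orientation: [0.211, -3.132, -0.001]
contact_force: [0.3, 1.1, -1.3]
opening: 0.148
21.35 [ 0.5709 -0.0433  0.0762] [ 2.1090e-01 -3.1323e+00 -1.3000e-03] [ 0.3  1.1 -1.3] 0.148
cur yaw 97.70 j6 -1.99
ROW 0.0003 0.0001 0.0242 0.06 -0.13 0.05
o [254.2  90.9] 1537 [ 0.48946404 -0.05444521  0.07286887]
o [254.3 268.4] 706 [ 0.57007734 -0.04350908  0.07005891]
```

View pics/w13.png

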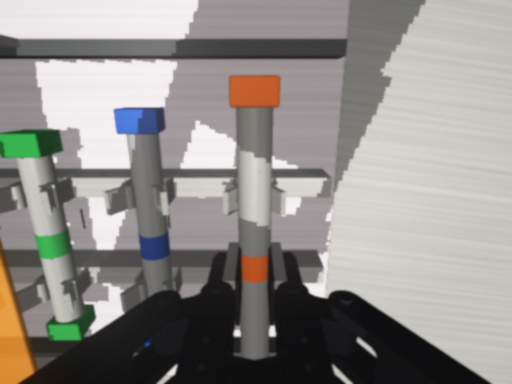

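The lips at (231,200) and (278,200) straddle the bar at 254. Now press.

```bash
python3 -m handwheel '0 0 0.006 0 0 0 1; 0 0 0.011 0 0 0 1; 0 0 0.016 0 0 0 1; 0 0 0.02 0 0 0 1; 0 0 0.0225 0 0 0 1; 0 0 0.024 0 0 0 1; 0 0 0.024 0 0 0 1'
python3 - <<'E'
from meas import *
st()
im,d,m=snap('wrist','w14')
for c,a,mk in comps(im,2,13,smin=120,amin=30): print('o',c,a,dep(m,*c,np.median(d[mk])))
E
```

```text
time_s: 22.28
tcp_pos: [0.5709, -0.0438, 0.0533]
orientation: [0.21, -3.133, -0.001]
contact_force: [-3.6, 2.9, 1.2]
opening: 0.148
22.275 [ 0.5709 -0.0438  0.0533] [ 2.1000e-01 -3.1327e+00 -1.1000e-03] [-3.6  2.9  1.2] 0.148
o [254.5  91. ] 1542 [ 0.48955291 -0.05475627  0.04975558]
o [254.3 268.4] 706 [ 0.5701265  -0.04400292  0.04721853]
```

View pics/w14.png

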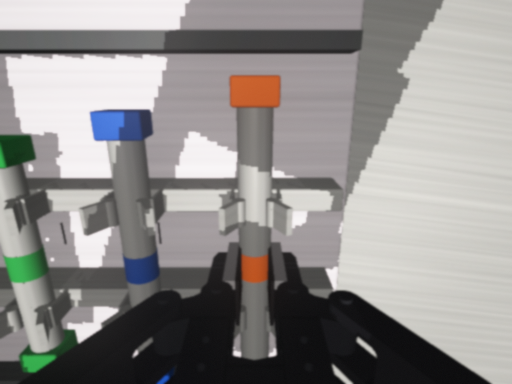

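The tops now read 49.8 and 47.2 mm, which is the seated height. I'll press slightly more, release, rise and check.

```bash
python3 -m handwheel '0 0 0.001 0 0 0 1; 0 0 0.0015 0 0 0 1; 0 0 0.0015 0 0 0 1; 0 0 0 0 0 0 0.65; 0 0 0 0 0 0 0.65; 0 0 0 0 0 0 0.65; 0 0 -0.03 0 0 0 0.65; 0 0 -0.08 0 0 0 0.65; 0.03 -0.02 -0.13 0 0 0 0.3; 0.06 -0.05 -0.16 0 0 0 0'
python3 -m handwheel '0 0 0 0 0 0 0; 0 0 0 0 0 0 0'
python3 - <<'E'
from meas import *
st()
im,d,m=snap('wrist','w15')
for n,lo,hi in [('b',100,125),('g',50,80),('o',2,13)]:
  for c,a,mk in comps(im,lo,hi,smin=110,amin=40):
    if a<1500: print(n,c,a,dep(m,*c,np.median(d[mk])).round(4))
E
```

```text
time_s: 23.58
tcp_pos: [0.5194, -0.1022, 0.2163]
orientation: [-0.213, 3.131, -0.003]
contact_force: [-0.4, -0.7, -0.4]
opening: 0.761
time_s: 23.82
tcp_pos: [0.5188, -0.1015, 0.2131]
orientation: [0.209, -3.135, -0.001]
contact_force: [-0.5, 0.9, -0.5]
opening: 0.998
23.825 [ 0.5188 -0.1015  0.2131] [ 2.0870e-01 -3.1345e+00 -7.0000e-04] [-0.5  0.9 -0.5] 0.998
b [247.8 171.4] 242 [ 0.5096 -0.109   0.0497]
b [247.1 236.2] 136 [ 0.5791 -0.101   0.0473]
b [248.  293.9] 186 [ 0.6474 -0.0913  0.0501]
g [187.5 183.5] 182 [ 0.5293 -0.1656  0.0499]
g [192.3 235.5] 114 [ 0.5858 -0.1576  0.0474]
g [194.9 282.6] 143 [ 0.6405 -0.1505  0.0502]
g [422.1 381.1] 100 [0.7037 0.1043 0.0893]
o [306.7 157.7] 294 [ 0.4891 -0.0552  0.0491]
o [301.9 235.5] 188 [ 0.571  -0.0443  0.0467]
o [299.  300.6] 219 [ 0.6493 -0.0336  0.0493]
```

View pics/w15.png

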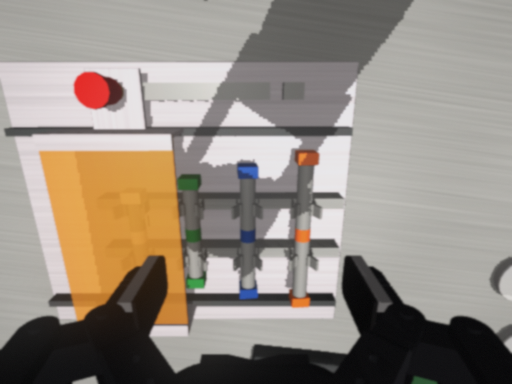

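All three visible holders sit level at the same height. I'll withdraw the arm and run the final checks on the cover, the pin and the bystanders.

```bash
python3 -m handwheel '0.03 0.04 -0.03 0 0 0 0; 0.06 0.1 -0.06 0 0 0 0; 0.1 0.16 -0.08 0 0 0 0; 0.14 0.22 -0.08 0 0 0 0; 0.16 0.28 -0.08 0 0 0 0; 0.17 0.34 -0.08 0 0 0 0; 0.17 0.4 -0.08 0 0 0 0; 0.17 0.45 -0.08 0 0 0 0; 0.17 0.45 -0.08 0 0 0 0; 0.17 0.45 -0.08 0 0 0 0'
python3 - <<'E'
from meas import *
st()
A={}
for v in ['top','scene']:
    snap(v,v+'2')
    im,d,m=load(v+'2')
    for c_,a_,mm in comps(im,174,3,amin=40): A[v]=(m,c_); print(v,'knob',c_,a_,'topz',np.percentile(cloud(im,d,m)[mm][:,2],[50,90]).round(4))
    k=[x for x in comps(im,12,24,smin=100) if x[1]>1000][0]
    Q=cloud(im,d,m)[k[2]];Q=Q[(Q[:,2]>.066)&(Q[:,2]<.08)]; print('cover',np.round(cv2.minAreaRect((Q[:,:2]*1000).astype(np.float32))[0],1))
print(tri([A['top'][0],A['scene'][0]],[A['top'][1],A['scene'][1]]))
im0,d0,m0=load('scene0')
for c_,a_,mm in comps(im0,174,3,amin=40): print('knob before topz',np.percentile(cloud(im0,d0,m0)[mm][:,2],[50,90]).round(4))
im=cv2.imread('pics/top2.png')
cv2.imwrite('pics/top2_crop.png',cv2.resize(im[90:280,120:400],None,fx=2.8,fy=2.8,interpolation=cv2.INTER_CUBIC))
E
```

```text
time_s: 25.12
tcp_pos: [0.2895, 0.3223, 0.2923]
orientation: [0.215, -3.132, 0.003]
contact_force: [-0.1, -1.0, -0.4]
opening: 0.996
25.125 [0.2895 0.3223 0.2923] [ 2.1490e-01 -3.1316e+00  2.8000e-03] [-0.1 -1.  -0.4] 0.996
top knob [342.9 201.2] 54 topz [0.0791 0.0829]
cover [ 595.  -221.4]
scene knob [171.4 265.6] 108 topz [0.0783 0.0809]
cover [ 593.2 -222.3]
(array([ 0.45390667, -0.24231623,  0.07237705]), np.float64(3.073072756027002e-05))
knob before topz [0.0778 0.0803]
```

View pics/top2_crop.png

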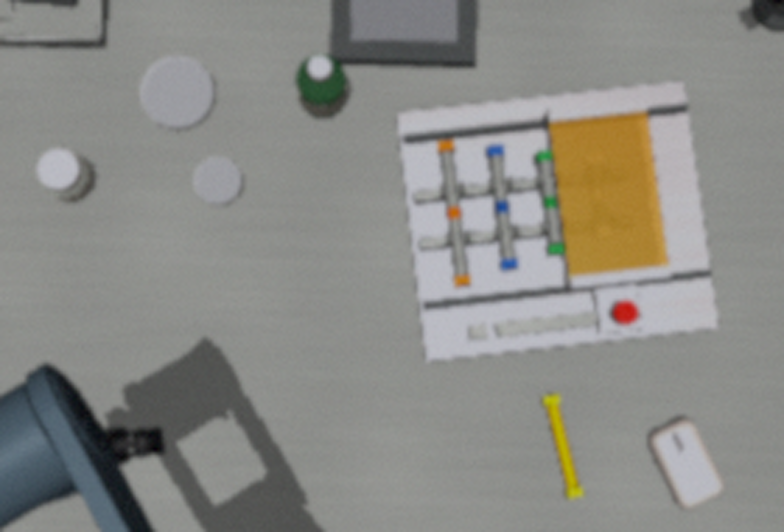

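View pics/scene2.png

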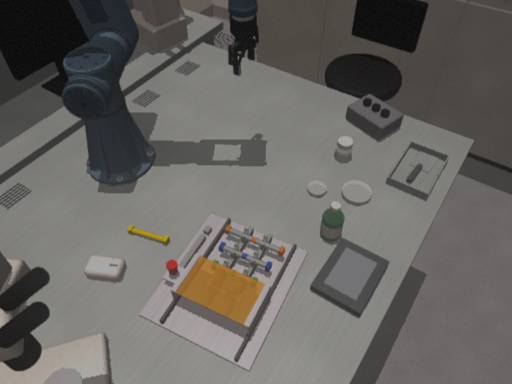

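The views show the row in length order, the cover fully open, the knob back at its rest height, and the bottle, dishes, jar, mouse and yellow part at the same pixels as at the start. I'm handing in.

```bash
python3 -m handwheel '0 0 0 0 0 0 0; 0 0 0 0 0 0 0'; python3 - <<'E'
from h import *
print(order.finish_job()); st()
E
```

```text
time_s: 25.48
tcp_pos: [0.291, 0.3208, 0.2937]
orientation: [-0.206, 3.134, 0.0]
contact_force: [0.6, 0.8, 0.8]
opening: 0.997
the job is handed in; nothing more can be done
None
the job is handed in; nothing more can be done
```

The job is done and handed in at 25.5 s of the 72 s allowed. I pulled the knob up about 14 mm, slid the cover fully open and let the pin drop. I then clicked the blue 150 mm holder into station 3 and the orange 175 mm holder into station 4.

**Last checks:**
- **Cover:** it moved about 150–152 mm, depending on the view. The knob is back within about 1 mm of its rest height, which fits the pin having dropped.
- **Holders:** the end blocks of the green, blue and orange holders are level, with tops at 49 to 50 mm. That puts their axes at the 40 mm seat, centred to within about 2 mm along the bar.
- **Not seen:** the white 100 mm holder in station 1 is under the cover now, so I did not see it at the end. Nothing I did touched it.
- **Bench:** the bottle, dishes, jar, mouse and yellow part appear unmoved in the before and after pictures.

No check failed. The only misstep was a sideways shift in the wrong direction (about 6 mm) above the blue holder. I corrected it before descending, and nothing was touched.

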